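# Nest the empty storage boxes, lid them and stack the set

### The job

Pack the grey metal storage boxes away as one neat column: nest the empty tubs inside the big open box where it stands, largest first so that each smaller one drops into the one before and all stand flat at the bottom, then close the big box with its loose wooden lid, properly seated, and stack the two full lidded boxes squarely on top of it, one on the other. Leave the other things on the worktop where they are and knock nothing over.

Things in the scene. Friction and masses are not known exactly. Their poses are not given: they have to be found in the camera images.
- big_box: the largest grey metal box, open on top, upright, 104 x 104 mm outside at the rim (100 mm at the foot, the walls lean out evenly), 86 mm high; walls and floor 3 mm thick, so the mouth is 98 mm square. About 0.3 kg, loose. Origin: centre of the underside; z up, x and y square to the walls.
- lid: the big box's loose wooden lid, right way up. Lid plate 104 mm square, 18 mm thick, flat top; two finger pockets (32 mm along y, 46 along x, 15 deep) leave a flush grip bar mid-top, 12 mm wide along y, 46 long along x: pinch it from above along y. Below, a 90 mm square plug, 5 deep, enters the big box (seated: origin 81 mm above its). 110 g. Origin: centre of the plug's underside, top 23 mm up.
- tub_a: largest empty tub: open square grey metal box, upright, 90 mm wide outside at the rim (4 less at the foot), 76 high, walls and floor 3 mm, mouth 84 mm; 85 g. Pinch one wall's middle at the rim. Nested, its rim is 7 mm below the big box's, so let it drop the last 2 cm, clear of the fingers. May be absent. Origin: centre of the underside; z up, x and y square to the walls.
- tub_b: second empty tub: open square grey metal box, upright, 76 mm wide outside at the rim (4 less at the foot), 73 high, walls and floor 3 mm, mouth 70 mm; 72 g. Pinch one wall's middle at the rim. Nested, its rim is 7 mm below the big box's, so let it drop the last 2 cm, clear of the fingers. May be absent. Origin: centre of the underside; z up, x and y square to the walls.
- tub_c: third empty tub: open square grey metal box, upright, 62 mm wide outside at the rim (4 less at the foot), 70 high, walls and floor 3 mm, mouth 56 mm; 60 g. Pinch one wall's middle at the rim. Nested, its rim is 7 mm below the big box's, so let it drop the last 2 cm, clear of the fingers. May be absent. Origin: centre of the underside; z up, x and y square to the walls.
- tub_d: smallest empty tub: open square grey metal box, upright, 48 mm wide outside at the rim (4 less at the foot), 67 high, walls and floor 3 mm, mouth 42 mm; 50 g. Pinch one wall's middle at the rim. Nested, its rim is 7 mm below the big box's, so let it drop the last 2 cm, clear of the fingers. May be absent. Origin: centre of the underside; z up, x and y square to the walls.
- full_1: full grey metal storage box with its wooden lid fast on it, upright, 104 mm square, 58 high in all, flat foot 100 mm square, 0.23 to 0.46 kg. Lid like the loose one: 104 mm square, 18 mm thick, flat top; two finger pockets (32 mm along y, 46 along x, 15 deep) leave a flush grip bar mid-top, 12 mm wide along y, 46 long along x: pinch it from above along y. Origin: centre of the underside; z up.
- full_2: full grey metal storage box with its wooden lid fast on it, upright, 104 mm square, 58 high in all, flat foot 100 mm square, 0.23 to 0.46 kg. Lid like the loose one: 104 mm square, 18 mm thick, flat top; two finger pockets (32 mm along y, 46 along x, 15 deep) leave a flush grip bar mid-top, 12 mm wide along y, 46 long along x: pinch it from above along y. Origin: centre of the underside; z up.
- jam_jar: bystander: glass jar of jam, 62 mm across, 91 mm high; origin: centre of the underside
- salt_shaker: bystander: salt shaker, 44 mm across, 90 mm high; origin: centre of the underside
- espresso_cup: bystander: small striped coffee cup, 58 x 87 x 56 mm; origin: centre of the underside
- garlic: bystander: bulb of garlic, 60 x 57 x 58 mm; origin: centre of the underside
- food_tin: bystander: food tin, 58 mm across, 72 mm high; origin: centre of the underside
- kitchen_timer: bystander: wind-up timer, 63 mm across, 40 mm high; origin: centre of the underside
Mind the look-alikes: they are no part of the job. What is shaped like the tub_d but green is not meant.

How it is judged (in metres and radians):
On the way, in this order (a step that is already met when the one before it is completed fails the run):
1. all the empty tubs stand nested inside the big box (horizontal distance between each of tub_a, tub_b, tub_c, tub_d and big_box below 0.03 m and z of tub_a in the frame of big_box between 0 and 0.025 m and angle between each of tub_a, tub_b, tub_c, tub_d's own z axis and vertical below 0.1 rad and z of tub_b in the frame of big_box between 0 and 0.025 m and z of tub_c in the frame of big_box between 0 and 0.025 m and z of tub_d in the frame of big_box between 0 and 0.025 m and angle between big_box's own z axis and vertical below 0.05 rad), for 0.2 s.
2. the lid is seated on the big box, with the tubs inside (all of step 1 and horizontal distance between lid and big_box below 0.008 m and z of lid in the frame of big_box between 0.075 and 0.0825 m and angle between lid's own z axis and vertical below 0.04 rad and (angle between the x axis of lid and the x axis of big_box, either way round below 0.15 rad or angle between the x axis of lid and the y axis of big_box, either way round below 0.15 rad)), for 0.2 s.
At the end, for the whole second after the job is handed in: Present tubs stand in the upright big box, under 30 mm off its middle, undersides under 25 mm above its own, tilt < 0.1; lid plugged in: 8 mm, tilt < 0.04; full boxes on it, one on the other, 14 mm off lid and each other, tilt < 0.05; lid and boxes square to 0.15 rad; all at rest (all of step 2 and horizontal distance between each of full_1, full_2 and lid below 0.014 m and z of full_1 in the frame of lid between 0.018 and 0.09 m and angle between each of full_1, full_2's own z axis and vertical below 0.05 rad and (angle between the x axis of full_1 and the x axis of lid, either way round below 0.15 rad or angle between the x axis of full_1 and the y axis of lid, either way round below 0.15 rad) and z of full_2 in the frame of lid between 0.018 and 0.09 m and (angle between the x axis of full_2 and the x axis of lid, either way round below 0.15 rad or angle between the x axis of full_2 and the y axis of lid, either way round below 0.15 rad) and horizontal distance between full_1 and full_2 below 0.014 m and linear speed of each of tub_a, tub_b, tub_c, tub_d, big_box, lid, full_1, full_2 below 0.02 m/s); the robot touches nothing.
It fails at once if a bystander is pushed more than 4 cm away or knocked over (distance of any of jam_jar, salt_shaker, espresso_cup, garlic, food_tin, kitchen_timer from where it was at the start of the episode above 0.04 m or angle between any of jam_jar, salt_shaker, espresso_cup, food_tin, kitchen_timer's own z axis and vertical above 0.6 rad).
It fails at once if the big box is carried or pushed more than 8 cm away (distance of big_box from where it was at the start of the episode above 0.08 m).
Of tub_a, tub_b, tub_c, tub_d only 3 to 4 are there at a start; the rules pass over those that are not, and their reading is None.
At some moment in a run one of tub_a, tub_b, tub_c, tub_d, lid, full_1, full_2 may be knocked a few centimetres aside while the robot is not near it.
It also fails if it takes over 210 s, if anything falls off the work surface, if the arm or the gripper's body presses on something with over 40 N, if the wrist force passes 120 N, or if a joint passes its speed limit or range.

### The arm

A 6-joint arm with a two-finger parallel gripper is mounted at the origin on a cart in front of the work surface, level with it; the furniture and walls round the work are solid. World frame = base frame: x ahead of the robot, y to its left, z up, the work surface at z = 0. Lengths are in mm, angles in degrees, forces in N, time in s.
With the tool pointing down it reaches from about 350 to 875 mm from the base axis. Payload 4.2 kg.
Tool frame: the origin (TCP) lies between the finger pads; the fingertips stand 14 mm ahead of it and the grasp point (between the pads) lies 5 mm behind it (arm.tip_reach is the distance from the TCP to the fingertips, in mm); z points along the fingers, y is the direction in which the jaws open and shut (so a half turn about z gives the same grasp; the last joint's range is limited). The gripper opens to 85 mm and grips with 20 to 120 N. Pads are 22 mm wide; open, the fingers measure 114 mm over their backs; the gripper's body (76 mm by 85 mm) begins 54 mm behind the grasp point. The pads swing forward as they close: fully open they stand 13 mm farther back than shut.
Start: joints at [86.436, 22.042, 0.453, 0, -68.411, -14.817], TCP at [197.046, 593.104, 245.312] pointing down, gripper open.
Joint ranges: [-179.83, 179.83], [-69.29, 118.12], [-61.27, 80.66], [-181.25, 117.63], [-171.15, -9.14], [-177.46, 177.46]. Speed limits (degrees/s): [159.86, 159.86, 180, 180, 180, 180].

### API

Orientations are given as [roll, pitch, yaw] about the fixed x, y, z axes, in that order (R = Rz(yaw) Ry(pitch) Rx(roll)).
In Python, from plant import monitor, optics, hand_in, arm gives the robot as it stands. The module is installed in compiled form; this text tells all that it offers.
- The arm moves only by the shell command python3 -m crank 'ROWS' [FORCE]. ROWS is text: rows parted by semicolons, each of 5 numbers parted by spaces: the shift along the tool's x, y, z in units of 25 mm (1.0 is 25 mm), then the turn about the tool's z in degrees, then the finger opening in mm, from 0 to 85.4. In form: x y z spin grip; .... A call has 1 to 12 rows; each row shifts and turns the commanded pose from where the row before left it, along the tool's axes as they then stand; what a row does not reach is not made up. A row lasts 1/8 s, in which the tool goes at most 62.5 mm and 10.7 degrees, less where a joint would pass 70% of its speed; a pose out of reach is approached as far as the arm can. A call is refused whole if a number of a shift passes 1 or a number of a turn 10.7, either way. A call with a gripper value outside its range is refused whole. The fingers move at their own pace and stop on an object; FORCE is the grip in N (left out, the last holds). Time passes only in rows, so rows that do not move let the fingers close. It gives the time, the measured TCP pose, the force and the opening at its end, in the units of the state.
- monitor.get_obs(): the state, without advancing time (a new reading comes with each control period).
- optics.camera(name): name is "scene" or "top" or "wrist"; returns a dict with "frame" (400x640x3 uint8, blue, green, red), "fx", "fy", "cx", "cy" (pixels), "T" (4x4, takes a point from camera to world coordinates). Camera axes: x right, y down, z forward; pixel columns grow to the right and rows downward; lengths in mm; the calibration is good to about 2 mm. A picture is of the moment at which its call begins. There is no depth.
- hand_in(): hands the job in, once; it reports no verdict.
The state is a dict: "t": time; "joint_positions": joint angles; "qvel": joint speeds; "joint_torque": joint torques, N m; "position": TCP position; "eef_rot": TCP orientation; "force": force on the tool from outside, world axes, zero at the start; "ft_torque": the same for the moment, N m; "gripper_width": finger opening in mm.
Only numpy, scipy, OpenCV 4.12 (cv2) and the standard library are available. Lean on these libraries where they do the work, as an engineer would, in place of code of your own. Each camera call takes 0.05 s, during which the arm holds its last target. There are 200 camera calls.

## Working session

There is one attempt and no reset: what is moved stays moved. The work goes in short steps, Python scripts to look and compute and a shell command to move; the robot and the scene stay as the last step left them, time stands still between calls to the robot, and variables do not carry over. Pictures are saved under pics/ and viewed, about 12 in all and at most 16, crops included, and the job is handed in when it is done.

```bash
mkdir -p pics
cat > h.py <<'E'
import numpy as np, cv2
from plant import monitor, optics, hand_in, arm
def shot(n,f):
    c=optics.camera(n); cv2.imwrite(f'pics/{f}.png',c['frame']); np.savez(f'pics/{f}.npz',**{k:c[k] for k in('fx','fy','cx','cy','T')}); return c
def px2w(f,u,v,z):
    c=np.load(f'pics/{f}.npz'); T=c['T']; d=T[:3,:3]@np.array([(u-c['cx'])/c['fx'],(v-c['cy'])/c['fy'],1]); o=T[:3,3]
    return (o+d*(z-o[2])/d[2])
def tri(obs):
    A=np.zeros((3,3));b=np.zeros(3)
    for f,u,v in obs:
        c=np.load(f'pics/{f}.npz'); T=c['T']; d=T[:3,:3]@np.array([(u-c['cx'])/c['fx'],(v-c['cy'])/c['fy'],1]); d/=np.linalg.norm(d)
        P=np.eye(3)-np.outer(d,d); A+=P; b+=P@T[:3,3]
    return np.linalg.solve(A,b)
def w2px(f,p):
    c=np.load(f'pics/{f}.npz'); T=c['T']; q=T[:3,:3].T@(np.array(p)-T[:3,3]); return [c['fx']*q[0]/q[2]+c['cx'],c['fy']*q[1]/q[2]+c['cy']]
E
python3 - <<'E'
from h import *
for n in('top','scene','wrist'):
    c=shot(n,n+'0'); print(n,c['fx'],c['cx'],c['cy'],np.round(c['T'],3).tolist())
print(monitor.get_obs(),arm.tip_reach)
E
```

```text
top 465.5998253375904 321.68753425185514 191.19089710297177 [[-0.093, -0.779, 0.62, -615.836], [-0.996, 0.078, -0.051, 112.99], [-0.008, -0.622, -0.783, 1418.867], [0.0, 0.0, 0.0, 1.0]]
scene 471.5130932431962 316.2266954472551 193.81122018616196 [[0.983, 0.153, -0.096, 593.999], [0.181, -0.857, 0.483, -692.941], [-0.008, -0.493, -0.87, 1309.673], [0.0, 0.0, 0.0, 1.0]]
wrist 317.48902176405164 323.3201946555879 204.55901297636058 [[-0.316, -0.914, -0.254, 260.064], [-0.949, 0.305, 0.082, 571.77], [0.003, 0.267, -0.964, 372.592], [0.0, 0.0, 0.0, 1.0]]
{'t': 0.15, 'joint_positions': array([ 8.64369597e+01,  2.20813573e+01,  3.99637601e-01, -2.01675061e-02,
       -6.84126532e+01, -1.48175037e+01]), 'qvel': array([ 0.00705719, -0.2307645 ,  0.12115686,  0.04547288,  0.03697634,
        0.02076045]), 'joint_torque': array([ 4.61974050e-04, -3.92678368e+01,  1.88582754e+01,  4.18854833e+00,
       -3.39607650e-03, -8.91488536e-07]), 'position': array([196.92438466, 592.73611155, 244.47914428]), 'eef_rot': array([ 1.79903972e+02, -6.01786497e-03, -1.83879744e+01]), 'force': array([ 0.21829244, -0.57920639, -0.50516012]), 'ft_torque': array([ 0.03729964,  0.04312   , -0.03867063]), 'gripper_width': 85.18150391354143} 14.0
```

View pics/top0.png

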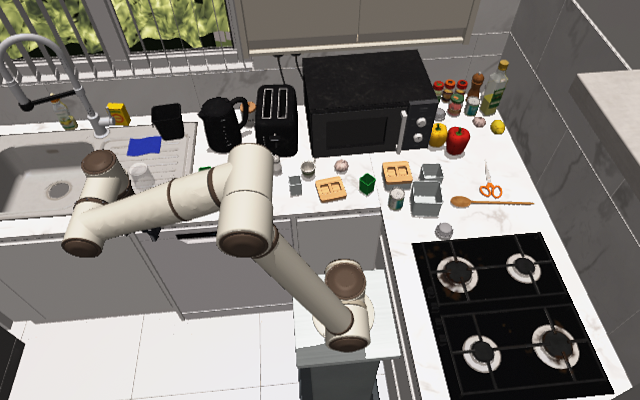

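View pics/scene0.png

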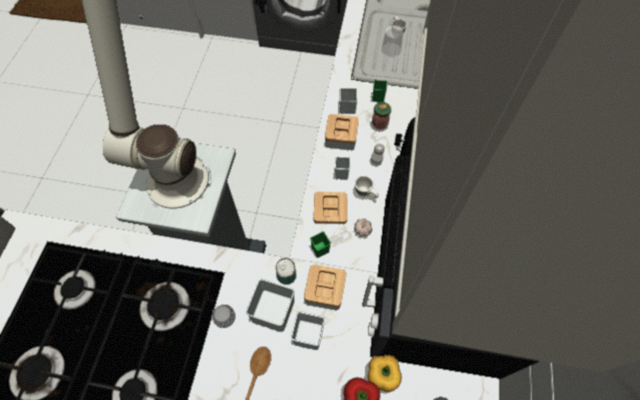

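Run:
```python
import cv2
s=cv2.imread('pics/scene0.png')[75:355,205:400]; t=cv2.imread('pics/top0.png')[145:250,270:470]
cv2.imwrite('pics/sc.png',cv2.resize(cv2.rotate(s,cv2.ROTATE_90_COUNTERCLOCKWISE),None,fx=2.85,fy=2.85,interpolation=cv2.INTER_CUBIC))
cv2.imwrite('pics/tc.png',cv2.resize(t,None,fx=4,fy=4,interpolation=cv2.INTER_CUBIC))
```

```text
(no output)
```

View pics/sc.png

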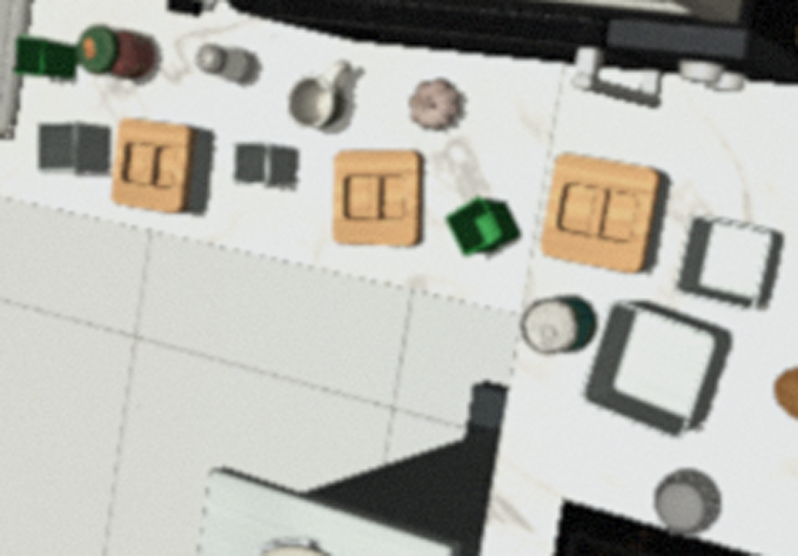

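View pics/tc.png

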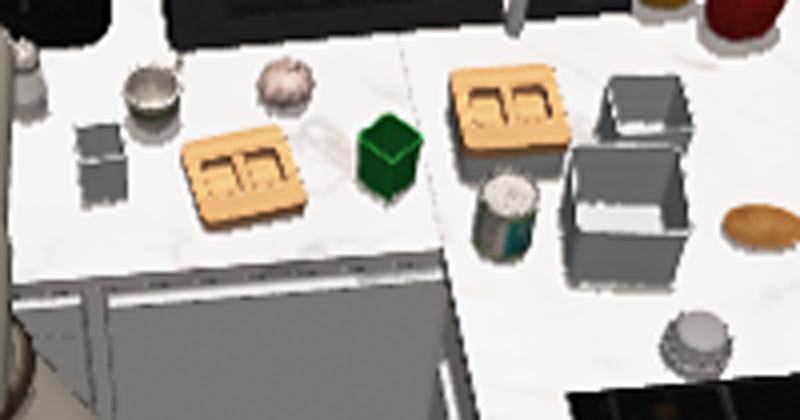

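Run:
```python
from h import *
S=lambda x,y:('scene0',399-y/2.85,75+x/2.85)
T=lambda x,y:('top0',270+x/4,145+y/4)
for n,s,t in [('fullR',[(556,153),(663,168),(642,270),(540,255)],[(450,70),(556,64),(572,145),(466,155)]),
 ('lid',[(335,150),(422,150),(420,245),(333,243)],[(182,146),(280,125),(305,205),(206,226)]),
 ('big',[(622,303),(727,333),(678,428),(586,397)],[(572,147),(683,147),(690,228),(563,228)]),
 ('tubR',[(692,217),(780,230),(765,300),(680,288)],[(606,76),(684,76),(692,122),(598,118)])]:
    P=[tri([S(*a),T(*b)]) for a,b in zip(s,t)]
    print(n,np.round(np.mean(P,0)),[np.round(p).tolist() for p in P])
def q(n,z,pts):
    P=np.array([px2w(*S(*p),z) for p in pts]);print(n,np.round(P).tolist(),np.round(P.mean(0)))
q('fullL',58,[(118,118),(193,122),(185,213),(112,205)])
q('tubmid',67,[(235,143),(267,146),(265,186),(233,182)])
q('tubL',70,[(40,124),(78,124),(76,172),(38,168)])
q('timer',40,[(687,500)]);q('tin',72,[(549,324)]);q('cup',60,[(315,103)]);q('salt',90,[(210,57)]);q('jar',91,[(98,48)]);q('garlic',50,[(437,104)]);q('green',67,[(480,226)]);q('green2',67,[(45,50)])
```

```text
fullR [ 530. -277.   53.] [[580.0, -226.0, 59.0], [581.0, -332.0, 54.0], [482.0, -327.0, 48.0], [478.0, -224.0, 52.0]]
lid [501. -15.  17.] [[543.0, 42.0, 20.0], [560.0, -58.0, 16.0], [460.0, -72.0, 13.0], [442.0, 27.0, 20.0]]
big [ 401. -359.   80.] [[453.0, -320.0, 79.0], [445.0, -421.0, 78.0], [349.0, -398.0, 85.0], [359.0, -296.0, 77.0]]
tubR [ 513. -406.   70.] [[542.0, -371.0, 74.0], [544.0, -449.0, 65.0], [482.0, -444.0, 66.0], [482.0, -361.0, 74.0]]
fullL [[539.0, 321.0, 58.0], [549.0, 212.0, 58.0], [445.0, 205.0, 58.0], [436.0, 311.0, 58.0]] [492. 262.  58.]
tubmid [[534.0, 145.0, 67.0], [537.0, 103.0, 67.0], [494.0, 98.0, 67.0], [491.0, 140.0, 67.0]] [514. 122.  67.]
tubL [[515.0, 428.0, 70.0], [524.0, 369.0, 70.0], [467.0, 362.0, 70.0], [462.0, 422.0, 70.0]] [492. 395.  70.]
timer [[276.0, -405.0, 40.0]] [ 276. -405.   40.]
tin [[416.0, -252.0, 72.0]] [ 416. -252.   72.]
cup [[592.0, 55.0, 60.0]] [592.  55.  60.]
salt [[624.0, 179.0, 90.0]] [624. 179.  90.]
jar [[616.0, 337.0, 91.0]] [616. 337.  91.]
garlic [[610.0, -84.0, 50.0]] [610. -84.  50.]
green [[496.0, -161.0, 67.0]] [ 496. -161.   67.]
green2 [[604.0, 439.0, 67.0]] [604. 439.  67.]
```

```bash
python3 -m crank '0 0 -0.5 -9.2 85; 0 0 -0.5 -9.2 85; .8 .98 -.1 0 85; .8 .98 -.1 0 85; .8 .98 -.1 0 85; .8 .98 -.1 0 85; .8 .98 -.1 0 85; .8 .98 -.1 0 85; .8 .98 -.1 0 85; .8 .98 -.1 0 85; .8 .98 -.1 0 85; .8 .98 -.1 0 85' 60
python3 -m crank '.8 .98 0 0 85; .8 .98 0 0 85; .8 .98 0 0 85; .8 .98 0 0 85; 0 0 0 0 85; 0 0 0 0 85'
python3 -c "
from h import *
shot('wrist','w1');print(np.load('pics/w1.npz')['T'].round(2).tolist())"
```

```text
t: 1.65
position: [397.6, 347.2, 295.1]
eef_rot: [180.0, 0.0, 0.0]
force: [0.8, 0.6, -0.3]
gripper_width: 85.2
t: 2.4
position: [476.9, 250.3, 295.1]
eef_rot: [180.0, 0.0, 0.0]
force: [-0.6, 0.5, 0.9]
gripper_width: 84.9
[[-0.0, -0.96, -0.27, 543.49], [-1.0, 0.0, -0.0, 250.43], [0.0, 0.27, -0.96, 423.28], [0.0, 0.0, 0.0, 1.0]]
```

View pics/w1.png

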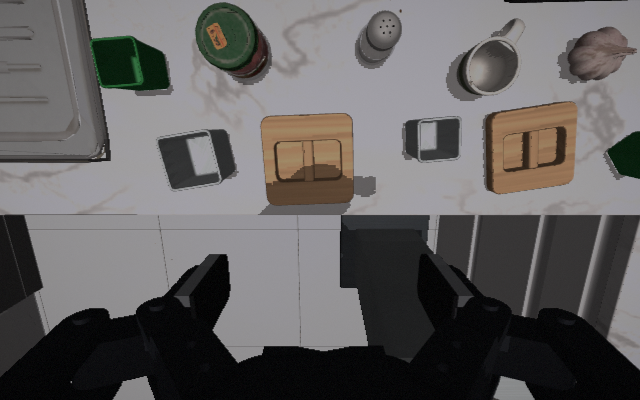

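```bash
python3 -m crank '0 1 0 0 85; 0 1 0 0 85; 0 1 0 0 85; 0 1 0 0 85; 0 1 0 0 85; 0 1 0 0 85; 0 1 0 0 85; 0 1 0 0 85; 0 1 0 0 85; 0 1 0 0 85; 0 1 0 0 85; 0 1 0 0 85'
python3 -m crank '0 1 0 0 85; 0 1 0 0 85; 0 1 0 0 85; 0 1 0 0 85; 0 1 0 0 85; 0 1 0 0 85; 0 1 0 0 85; 0 1 0 0 85; 0 1 0 0 85; 0 1 0 0 85; 0 1 0 0 85; 0 1 0 0 85'
python3 -m crank '-.5 0 0 0 85; -.5 0 0 0 85; 0 0 0 0 85; 0 0 0 0 85'
python3 -c "
from h import *
shot('wrist','w2');print(np.load('pics/w2.npz')['T'].round(2).tolist())"
```

```text
t: 3.95
position: [476.3, -51.6, 295.6]
eef_rot: [-180.0, -0.0, -0.0]
force: [1.6, 0.3, -0.3]
gripper_width: 85.0
t: 5.45
position: [476.0, -351.1, 295.6]
eef_rot: [180.0, -0.0, -0.0]
force: [-0.1, 0.4, 0.2]
gripper_width: 85.2
t: 5.95
position: [452.3, -349.4, 295.9]
eef_rot: [180.0, -0.1, 0.1]
force: [1.1, -0.9, -0.2]
gripper_width: 84.9
[[0.0, -0.96, -0.27, 518.73], [-1.0, -0.0, -0.0, -349.18], [0.0, 0.27, -0.96, 424.18], [0.0, 0.0, 0.0, 1.0]]
```

View pics/w2.png

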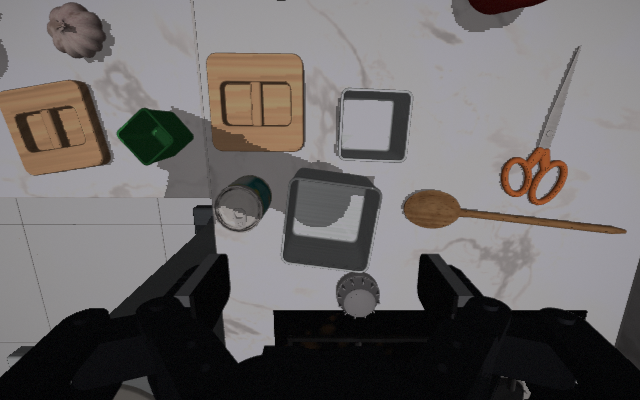

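Run:
```python
import cv2,numpy as np
a=cv2.imread('pics/w2.png'); b=cv2.imread('pics/w1.png')
r=lambda i:cv2.resize(i,None,fx=4,fy=4,interpolation=cv2.INTER_CUBIC)
A=r(a[155:280,275:390]); B=r(a[80:170,325:420])
o=np.zeros((600,860,3),np.uint8); o[:500,:460]=A; o[:360,470:850]=B
cv2.imwrite('pics/c2.png',cv2.resize(o[:500],None,fx=.93,fy=.93,interpolation=cv2.INTER_AREA))
```

```text
(no output)
```

View pics/c2.png

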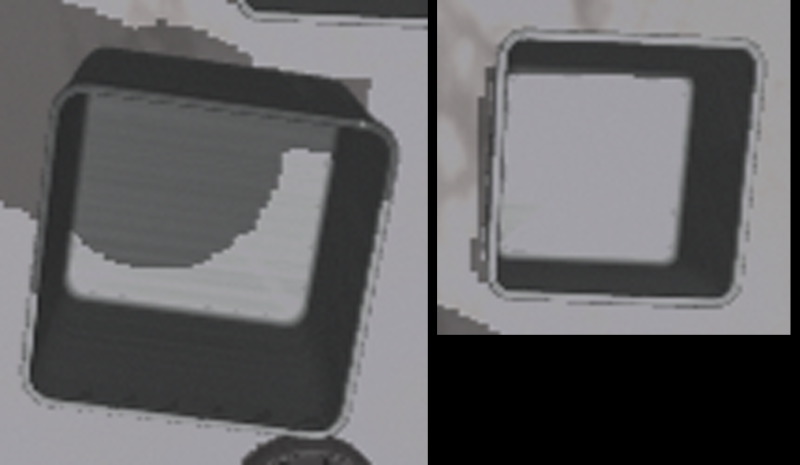

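```bash
cat >> h.py <<'E'
def rect(f,z,L,R,T,B):
    """edges as pairs of pixels -> centre, sizes, yaw of the near-x axis (deg)"""
    W=lambda e:[px2w(f,*p,z)[:2] for p in e]
    L,R,T,B=map(W,(L,R,T,B))
    def X(a,b):
        d=a[1]-a[0];e=b[1]-b[0];s=np.linalg.solve(np.c_[d,-e],b[0]-a[0]);return a[0]+d*s[0]
    C=np.array([X(T,L),X(T,R),X(B,R),X(B,L)])
    v=(C[0]+C[1]-C[2]-C[3])/2; w=(C[0]+C[3]-C[1]-C[2])/2
    y1=np.degrees(np.arctan2(v[1],v[0])); y2=np.degrees(np.arctan2(-w[0],w[1]))
    return C.mean(0).round(1),np.linalg.norm(v).round(1),np.linalg.norm(w).round(1),y1.round(1),y2.round(1)
E
python3 - <<'E'
from h import *
A=lambda *p:[(275+x/3.72,155+y/3.72) for x,y in p]
B=lambda *p:[(325+(x-437)/3.72,80+y/3.72) for x,y in p]
print(rect('w2',86,A((52,105),(27,380)),A((397,150),(350,420)),A((75,87),(385,125)),A((45,402),(325,435))))
print(rect('w2',73,B((500,60),(491,285)),B((765,65),(740,290)),B((520,33),(745,42)),B((510,297),(720,303))))
I=lambda *p:list(p)
print('lid',rect('w2',23,I((0,95),(24,172)),I((80,88),(108,160)),I((5,90),(72,81)),I((30,175),(104,164))))
print('fullR',rect('w2',58,I((206,60),(208,143)),I((303,58),(304,145)),I((212,53),(296,52)),I((214,151),(298,152))))
print('fullL',rect('w1',58,I((262,122),(267,195)),I((353,120),(355,195)),I((268,115),(346,114)),I((275,206),(348,204))))
print('tubL',rect('w1',70,I((158,140),(168,190)),I((214,131),(221,182)),I((160,137),(212,129)),I((170,192),(219,183))))
print('tubM',rect('w1',67,I((417,122),(419,158)),I((461,120),(460,158)),I((419,117),(458,116)),I((421,161),(458,160))))
print(monitor.get_obs()['position'])
E
```

```text
(array([ 398.9, -357.7]), np.float64(100.9), np.float64(102.1), np.float64(-6.7), np.float64(-7.2))
(array([ 508.8, -405.3]), np.float64(73.6), np.float64(74.4), np.float64(-1.9), np.float64(-1.9))
lid (array([504. , -16.9]), np.float64(101.2), np.float64(104.0), np.float64(7.5), np.float64(7.7))
fullR (array([ 532.2, -274.6]), np.float64(103.8), np.float64(106.1), np.float64(-2.1), np.float64(-0.0))
fullL (array([493.3, 266.3]), np.float64(104.1), np.float64(102.8), np.float64(2.0), np.float64(1.2))
tubL (array([495.7, 398.4]), np.float64(60.5), np.float64(62.5), np.float64(3.2), np.float64(9.4))
tubM (array([519.4, 122.6]), np.float64(47.9), np.float64(46.8), np.float64(6.4), np.float64(1.5))
[ 452.54593715 -349.40300465  295.66775618]
```

```bash
python3 -m crank '.315 .53 .9 0 40; .315 .53 .9 0 40; .315 .53 .9 0 40; .315 .53 .9 0 40; .315 .53 .9 0 40; .315 .53 .9 0 40; .315 .53 .9 0 40; 0 0 0 1.9 40; 0 0 0 0 40; 0 0 0 0 40'
python3 -c "
from h import *
shot('wrist','w3')"
```

```text
t: 7.25
position: [508.0, -442.4, 139.4]
eef_rot: [179.9, -0.1, -1.8]
force: [-0.1, 0.8, -0.2]
gripper_width: 40.2
```

View pics/w3.png

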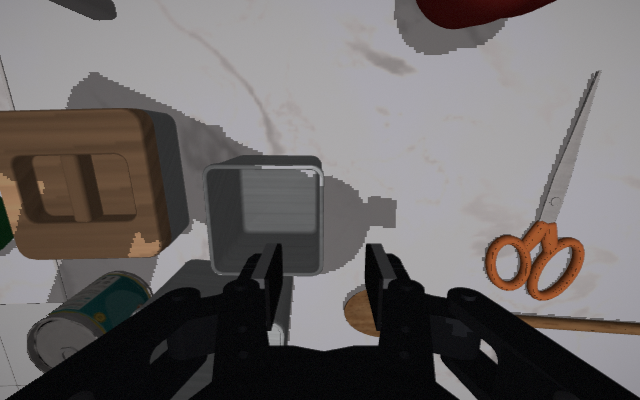

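Run:
```python
from h import *
print(rect('w3',73,[(204,172),(211,268)],[(323,172),(324,268)],[(208,166),(318,166)],[(216,274),(320,273)]))
print(tri([('w3',264,219.5),('w2',325+(624-437)/3.72,80+168/3.72)]))
```

```text
(array([ 510. , -405.2]), np.float64(73.0), np.float64(74.8), np.float64(-2.4), np.float64(-1.6))
[ 510.81137967 -404.68894823   72.04144374]
```

```bash
python3 -m crank '0 0 .86 0 40; 0 0 .86 0 40; 0 0 .86 0 40; 0 0 0 0 40; 0 0 0 0 0; 0 0 0 0 0; 0 0 0 0 0; 0 0 0 0 0; 0 0 0 0 0; 0 0 0 0 0' 50
python3 -m crank '0 0 -.5 0 0; 0 0 -1 0 0; 0 0 -1 0 0; 0 0 -1 0 0; 0 0 -1 0 0; 0 0 0 0 0; 0 0 0 0 0'
python3 -c "
from h import *
shot('wrist','w4')"
```

```text
t: 8.55
position: [508.3, -442.9, 74.9]
eef_rot: [179.9, -0.1, -1.9]
force: [0.1, 1.8, 5.8]
gripper_width: 1.3
t: 9.43
position: [506.9, -442.0, 184.6]
eef_rot: [-179.9, 0.1, -1.9]
force: [0.0, -0.4, -0.6]
gripper_width: 1.6
```

View pics/w4.png

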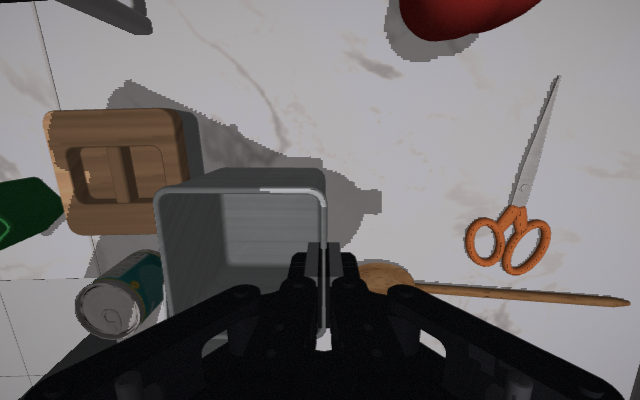

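```bash
python3 -m crank '-.91 -.355 0 0 0; -.91 -.355 0 0 0; -.91 -.355 0 0 0; -.91 -.355 0 0 0; -.91 -.355 0 0 0; 0 0 0 5.1 0; 0 0 0 0 0; 0 0 0 0 0'
python3 -c "
from h import *
shot('scene','s5')
cv2.imwrite('pics/s5c.png',cv2.resize(cv2.imread('pics/s5.png')[240:360,220:360],None,fx=4,fy=4,interpolation=cv2.INTER_CUBIC))"
```

```text
t: 10.48
position: [395.2, -394.4, 185.1]
eef_rot: [-180.0, 0.1, -6.9]
force: [-0.4, 0.6, -1.0]
gripper_width: 0.9
```

View pics/s5c.png

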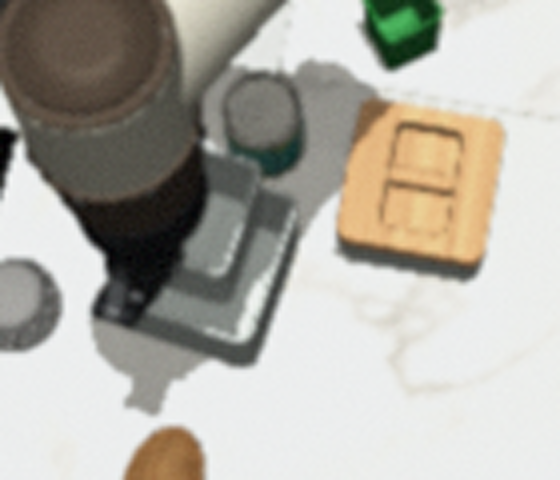

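```bash
python3 -m crank '0 0 .82 0 0; 0 0 .82 0 0; 0 0 .82 0 0; 0 0 .82 0 0; 0 0 0 0 0; 0 0 0 0 0; 0 0 0 0 0'
python3 -m crank '0 0 0 0 30; 0 0 0 0 30; 0 0 0 0 30; 0 0 -.5 0 30; 0 0 -1 0 30; 0 0 -1 0 30; 0 0 -1 0 30; 0 0 -1 0 30; 0 0 -1 0 30; 0 0 0 0 30'
python3 -c "
from h import *
shot('wrist','w6')"
```

```text
t: 11.4
position: [395.9, -394.8, 104.8]
eef_rot: [179.9, -0.1, -7.0]
force: [0.7, 0.6, -0.2]
gripper_width: 1.3
t: 12.65
position: [396.3, -395.2, 244.5]
eef_rot: [179.8, -0.3, -7.0]
force: [0.2, 0.5, 0.2]
gripper_width: 30.3
```

```bash
python3 -m crank '-.73 -.41 -.4 0 30; -.73 -.41 -.4 0 30; -.73 -.41 -.4 0 30; 0 0 0 0 30; 0 0 0 0 30'
python3 -c "
from h import *
shot('wrist','w7')
c=w2px('w7',[399,-358,86]);print(c);u,v=map(int,c)
cv2.imwrite('pics/w7c.png',cv2.resize(cv2.imread('pics/w7.png')[v-75:v+75,u-75:u+75],None,fx=4,fy=4,interpolation=cv2.INTER_CUBIC));print(u-75,v-75)"
```

```text
t: 13.32
position: [344.8, -357.3, 270.6]
eef_rot: [-180.0, 0.0, -7.0]
force: [-0.6, -0.6, 0.7]
gripper_width: 29.7
[np.float64(317.17729459578374), np.float64(129.89641015235497)]
242 54
```

View pics/w7c.png

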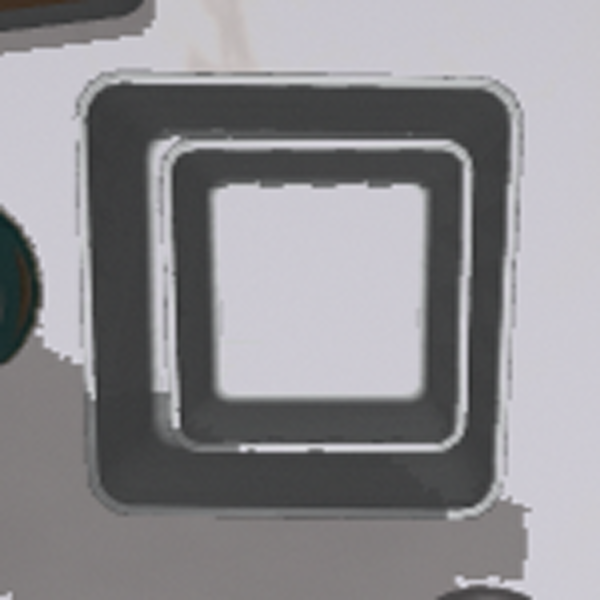

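Run:
```python
from h import *
A=lambda *p:[(242+x/4,54+y/4) for x,y in p]
print(rect('w7',86,A((79,120),(90,480)),A((522,120),(502,480)),A((105,72),(495,77)),A((120,516),(470,518))))
print(rect('w7',76,A((163,170),(173,430)),A((470,165),(463,430)),A((180,139),(455,143)),A((195,450),(445,449))))
```

```text
(array([ 398.6, -357.3]), np.float64(103.3), np.float64(102.5), np.float64(-8.1), np.float64(-7.5))
(array([ 398.9, -361.9]), np.float64(74.3), np.float64(73.8), np.float64(-6.7), np.float64(-7.3))
```

```bash
python3 -m crank '0 0 0 -7 30; .15 -1 0 0 30; .15 -1 0 0 30; .15 -1 0 0 30; .15 -1 0 0 30; .15 -1 0 0 30; .15 -1 0 0 30; .15 -1 0 0 30; .15 -1 0 0 30; .15 -1 0 0 30; .15 -1 0 0 30; .15 -1 0 0 30'
python3 -m crank '.15 -1 0 0 30; .15 -1 0 0 30; .15 -1 0 0 30; .15 -1 0 0 30; .15 -1 0 0 30; .15 -1 0 0 30; .15 -1 0 0 30; .15 -1 0 0 30; .15 -1 0 0 30; .15 -1 0 0 30; .15 -1 0 0 30; .15 -1 0 0 30'
python3 -m crank '.05 -1 .3 0 30; .05 -1 .3 0 30; .05 -1 .3 0 30; .05 -1 .3 0 30; .05 -1 .3 0 30; .05 -1 .3 0 30; 0 -1 .3 0 30; 0 0 0 -6 30; 0 0 0 0 30; 0 0 0 0 30'
python3 -c "
from h import *
shot('wrist','w8')
c=w2px('w8',[496,398,70]);print(c);u,v=map(int,c)
cv2.imwrite('pics/w8c.png',cv2.resize(cv2.imread('pics/w8.png')[v-75:v+75,u-80:u+80],None,fx=4,fy=4,interpolation=cv2.INTER_CUBIC));print(u-80,v-75)"
```

```text
t: 14.88
position: [386.3, -81.4, 270.7]
eef_rot: [180.0, 0.1, 0.0]
force: [0.8, 0.3, -0.0]
gripper_width: 30.1
t: 16.38
position: [431.1, 219.2, 270.9]
eef_rot: [180.0, 0.0, 0.0]
force: [0.7, -0.3, 0.1]
gripper_width: 29.7
t: 17.62
position: [438.2, 393.0, 218.8]
eef_rot: [-180.0, -0.0, 5.9]
force: [0.3, 0.1, 1.0]
gripper_width: 30.1
[np.float64(324.67143067458414), np.float64(126.90006738469027)]
244 51
```

View pics/w8c.png

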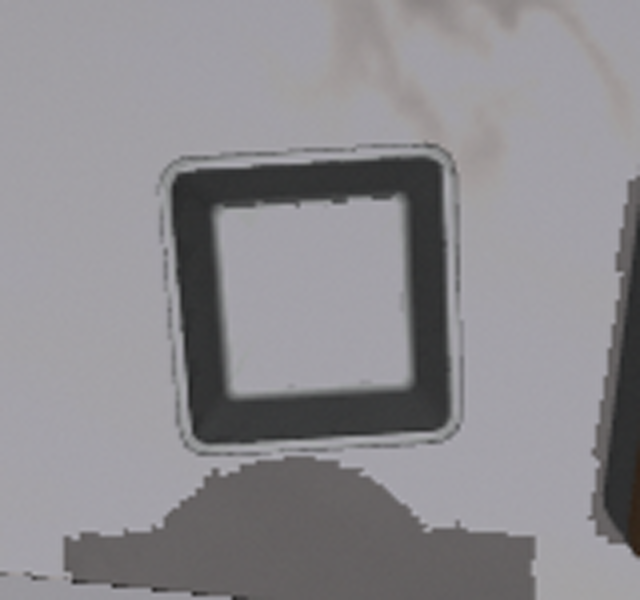

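```bash
cat >> h.py <<'E'
def plan(x,y,z,yaw):
    o=monitor.get_obs(); p=o['position']; a=np.radians(o['eef_rot'][2]); d=np.array([x,y,z])-p
    c,s=np.cos(a),np.sin(a)
    print('units',np.round([(d[0]*c+d[1]*s)/25,(d[0]*s-d[1]*c)/25,-d[2]/25],2),'spin',round(o['eef_rot'][2]-yaw,1))
def loc(cx,cy,yaw,lx,ly):
    a=np.radians(yaw); return np.round([cx+lx*np.cos(a)-ly*np.sin(a),cy+lx*np.sin(a)+ly*np.cos(a)],1)
E
python3 - <<'E'
from h import *
A=lambda *p:[(244+x/4,51+y/4) for x,y in p]
r=rect('w8',70,A((160,190),(181,430)),A((455,170),(460,415)),A((175,158),(430,144)),A((205,455),(445,441)));print(r)
yaw=(r[3]+r[4])/2; t=loc(*r[0],yaw,0,-29.5); print(yaw,t); plan(*t,110,yaw)
E
```

```text
(array([495.7, 399.8]), np.float64(61.3), np.float64(60.9), np.float64(9.1), np.float64(9.1))
9.1 [500.4 370.7]
units [2.38 1.14 4.36] spin -3.2
```

```bash
python3 -m crank '.6 .285 .87 0 30; .6 .285 .87 0 30; .6 .285 .87 0 30; .58 .285 .87 0 30; 0 0 .88 -3.2 30; 0 0 0 0 30; 0 0 .76 0 30; 0 0 .76 0 30; 0 0 0 0 30; 0 0 0 0 30'
python3 -m crank '0 0 0 0 0; 0 0 0 0 0; 0 0 0 0 0; 0 0 0 0 0; 0 0 0 0 0; 0 0 -.5 0 0; 0 0 -1 0 0; 0 0 -1 0 0; 0 0 -1 0 0; 0 0 -1 0 0; 0 0 -.5 0 0; 0 0 0 0 0' 50
python3 -c "
from h import *
shot('wrist','w9');shot('scene','s9')"
```

```text
t: 18.92
position: [501.0, 371.3, 73.2]
eef_rot: [-179.9, -0.1, 9.2]
force: [0.2, 0.9, 0.4]
gripper_width: 30.1
t: 20.42
position: [500.4, 370.8, 197.5]
eef_rot: [-179.9, -0.0, 9.2]
force: [-0.2, -0.6, -0.3]
gripper_width: 1.5
```

```bash
python3 -m crank '0 0 0 8.2 0; 0 0 0 8.2 0; 0 .5 0 0 0; 0 1 0 0 0; 0 1 0 0 0; 0 1 0 0 0; 0 1 0 0 0; 0 1 0 0 0; 0 1 0 0 0; 0 1 0 0 0; 0 1 0 0 0; 0 1 0 0 0'
python3 -m crank '0 1 0 0 0; 0 1 0 0 0; 0 1 0 0 0; 0 1 0 0 0; 0 1 0 0 0; 0 1 0 0 0; 0 1 0 0 0; 0 1 0 0 0; 0 1 0 0 0; 0 1 0 0 0; 0 1 0 0 0; 0 1 0 0 0'
python3 -m crank '-.1 1 0 0 0; -.1 1 0 0 0; -.1 1 0 0 0; 0 1 0 0 0; 0 1 0 0 0; 0 1 0 0 0; 0 1 0 0 0; 0 1 0 0 0; 0 .8 0 0 0; 0 0 0 0 0; 0 0 0 0 0'
python3 -c "
from h import *
plan(395.2,-391.2,103,-7.2)
shot('scene','s10');i=cv2.imread('pics/s10.png')[240:360,220:360];w=cv2.imread('pics/w9.png')[140:380,160:440]
r=cv2.resize(i,None,fx=3,fy=3,interpolation=cv2.INTER_CUBIC);o=np.zeros((360,800,3),np.uint8);o[:,:420]=r;o[:240,430:710]=w;cv2.imwrite('pics/c10.png',o)"
```

```text
t: 22.02
position: [470.4, 133.4, 196.9]
eef_rot: [-180.0, -0.0, -7.2]
force: [0.3, -0.7, -0.4]
gripper_width: 1.3
t: 23.52
position: [432.5, -164.0, 196.9]
eef_rot: [180.0, -0.0, -7.2]
force: [-0.2, 0.1, -0.4]
gripper_width: 1.3
t: 24.9
position: [397.9, -379.7, 196.7]
eef_rot: [-180.0, 0.0, -7.2]
force: [-0.5, 0.1, -0.6]
gripper_width: 1.3
units [-0.05  0.47  3.75] spin 0.0
```

View pics/c10.png

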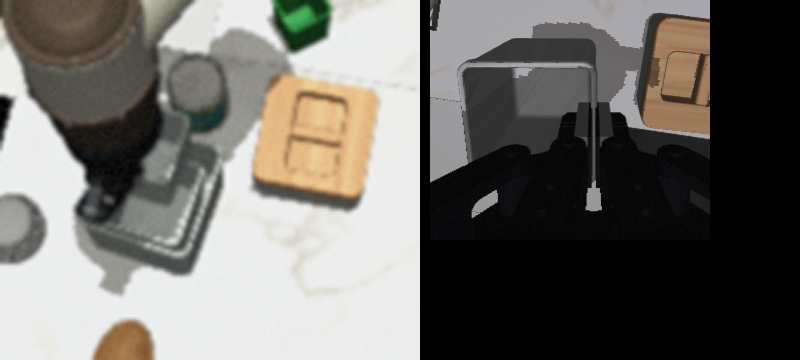

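```bash
python3 -m crank '0 .2 .5 0 0; 0 .2 .5 0 0; 0 0 .6 0 0; 0 0 .6 0 0; 0 0 0 0 0; 0 0 0 0 0'
python3 -m crank '0 0 .5 0 0; 0 0 .5 0 0; 0 0 .4 0 0; 0 0 0 0 0; 0 0 0 0 0'
python3 -c "
from h import *
plan(395.2,-390,103,-7.2)"
```

```text
t: 25.7
position: [397.3, -390.1, 142.0]
eef_rot: [180.0, -0.0, -7.2]
force: [-0.4, 0.2, 1.3]
gripper_width: 1.6
t: 26.32
position: [397.2, -390.1, 106.9]
eef_rot: [180.0, -0.0, -7.2]
force: [0.2, 0.3, -0.6]
gripper_width: 1.5
units [-0.08  0.01  0.16] spin 0.0
```

Free descent with no contact force. Release, rise and look.

```bash
python3 -m crank '-.06 0 .1 0 0; 0 0 0 0 0; 0 0 0 0 30; 0 0 0 0 30; 0 0 0 0 30; 0 0 -.5 0 30; -.5 -.3 -1 0 30; -.5 -.3 -1 0 30; -.5 -.3 -1 0 30; -.5 -.3 -1 0 30; -.2 -.1 -1 0 30; 0 0 -1 0 30'
python3 -m crank '0 0 0 0 30; 0 0 0 0 30'
python3 -c "
from h import *
shot('wrist','w11')
c=w2px('w11',[399,-358,86]);u,v=map(int,c);print(u-75,v-75)
cv2.imwrite('pics/w11c.png',cv2.resize(cv2.imread('pics/w11.png')[v-75:v+75,u-75:u+75],None,fx=4,fy=4,interpolation=cv2.INTER_CUBIC))"
```

```text
t: 27.82
position: [344.5, -350.3, 268.9]
eef_rot: [180.0, -0.1, -7.2]
force: [1.1, 0.4, -0.6]
gripper_width: 30.2
t: 28.08
position: [344.6, -350.3, 266.5]
eef_rot: [-180.0, 0.0, -7.2]
force: [0.1, -1.5, 0.3]
gripper_width: 30.1
249 54
```

View pics/w11c.png

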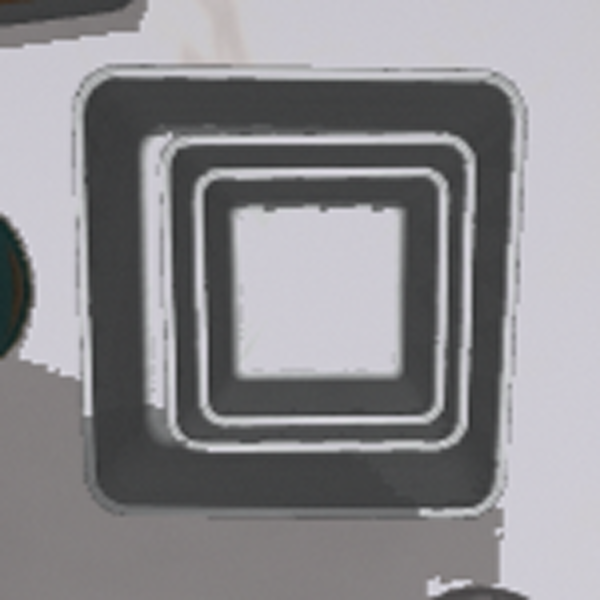

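```bash
cat >> h.py <<'E'
from scipy.optimize import minimize
def proj(f,P):
    c=np.load(f'pics/{f}.npz'); T=c['T']; q=(P-T[:3,3])@T[:3,:3]; return c['fx']*q[:,0]/q[:,2]+c['cx'],c['fy']*q[:,1]/q[:,2]+c['cy']
def fit(f,x0,y0,yaw0,z,sizes,rng=12,yr=8,rot=0):
    """fit concentric square outlines (lists of side lengths at height z) to image gradients"""
    g=cv2.GaussianBlur(cv2.cvtColor(cv2.imread(f'pics/{f}.png'),cv2.COLOR_BGR2GRAY).astype(np.float32),(0,0),.8)
    m=cv2.magnitude(cv2.Sobel(g,cv2.CV_32F,1,0),cv2.Sobel(g,cv2.CV_32F,0,1)); m=np.minimum(m,150)
    t=np.linspace(-.4,.4,41)
    base=np.vstack([np.c_[t*s,k*.5*s+0*t] if ax else np.c_[k*.5*s+0*t,t*s] for s in sizes for k in(-1,1) for ax in(0,1)])
    def cost(p):
        a=np.radians(p[2]);R=np.array([[np.cos(a),-np.sin(a)],[np.sin(a),np.cos(a)]])
        xy=base@R.T+p[:2]; u,v=proj(f,np.c_[xy,np.full(len(xy),z)])
        return -cv2.remap(m,u.astype(np.float32)[None],v.astype(np.float32)[None],cv2.INTER_LINEAR).mean()
    G=[(cost((x0+dx,y0+dy,yaw0+dw)),x0+dx,y0+dy,yaw0+dw) for dx in np.arange(-rng,rng+1,1.) for dy in np.arange(-rng,rng+1,1.) for dw in np.arange(-yr,yr+1,2.)]
    r=minimize(cost,min(G)[1:],method='Nelder-Mead',options=dict(initial_simplex=np.array(min(G)[1:])+np.array([[0,0,0],[1,0,0],[0,1,0],[0,0,1]])))
    return r.x.round(1),-r.fun.round(1)
E
python3 - <<'E'
from h import *
A=lambda *p:[(249+x/4,54+y/4) for x,y in p]
print(rect('w11',76,A((197,190),(202,400)),A((446,190),(439,400)),A((215,171),(430,173)),A((220,422),(425,421))))
print('c in',fit('w11',399,-360,-7,76,[61,56.5]))
print('c test 495.7 399.8 9.1',fit('w8',490,395,5,70,[61,56.5]))
print('b test 398.9,-361.9',fit('w7',402,-358,-5,76,[75,70.5]))
print('big',fit('w7',402,-358,-5,86,[103,98.5]),fit('w11',402,-358,-5,86,[103,98.5]))
print('d',fit('w1',519,122,3,67,[47.5,42.5]))
for n,a in [('lid',('w1',504,-17,7,23)),('lid',('w2',504,-17,7,23)),('fullR',('w2',532,-275,0,58)),('fullL',('w1',493,266,0,58))]: print(n,fit(*a,[104]))
E
```

```text
(array([ 398.1, -362.9]), np.float64(59.3), np.float64(59.3), np.float64(-7.2), np.float64(-7.3))
c in (array([ 398.6, -362.6,   -6.3]), np.float64(149.9))
c test 495.7 399.8 9.1 (array([495. , 401.1,   8.8]), np.float64(97.7))
b test 398.9,-361.9 (array([ 399. , -362.2,   -7.7]), np.float64(139.6))
big (array([ 399.5, -357.6,   -7.9]), np.float64(104.9)) (array([ 399.6, -357.5,   -8.3]), np.float64(106.9))
d (array([519.4, 124.4,   4.8]), np.float64(121.2))
lid (array([504.6, -11.6,   8.6]), np.float64(112.9))
lid (array([505.7, -27.7,   8.6]), np.float64(119.7))
fullR (array([ 532.6, -276.1,    0. ]), np.float64(101.9))
fullL (array([494.5, 267.9,   2.2]), np.float64(107.6))
```

```bash
python3 -m crank '0 0 0 -7.2 30; .22 -1 -.1 0 30; .22 -1 -.1 0 30; .22 -1 -.1 0 30; .22 -1 0 0 30; .22 -1 0 0 30; .22 -1 0 0 30; .22 -1 0 0 30; .22 -1 0 0 30; .22 -1 0 0 30; .22 -1 0 0 30; .22 -1 0 0 30'
python3 -m crank '.3 -1 .2 0 30; .3 -1 .2 0 30; .3 -1 .2 0 30; .3 -1 .2 0 30; .3 -1 .2 0 30; .3 -1 .2 0 30; .3 -1 .2 0 30; .3 -1 .2 0 30; 0 0 0 -4.8 30; 0 0 0 0 30; 0 0 0 0 30'
python3 -c "
from h import *
shot('wrist','w12');r,q=fit('w12',519,124,4.8,67,[47.5,42.5],25,12);print(r,q,w2px('w12',[*r[:2],67]))
t=loc(*r,0,-22.5);print(t);plan(*t,110,r[2])"
```

```text
t: 29.62
position: [405.0, -74.8, 273.4]
eef_rot: [180.0, 0.1, 0.0]
force: [0.4, -0.3, -0.0]
gripper_width: 29.7
t: 31.0
position: [465.1, 124.2, 233.9]
eef_rot: [180.0, 0.1, 4.7]
force: [-1.0, 0.0, 0.3]
gripper_width: 30.0
[534.6 106.6   6.7] 70.6 [np.float64(349.3541681548115), np.float64(114.69941892713939)]
[537.2  84.3]
units [2.74 1.83 4.96] spin -2.0
```

```bash
python3 -c "
from h import *
for rg in (8,14,40): print(fit('w12',519,124,4.8,67,[47.5,42.5],rg,10))
print(w2px('w12',[519,124,67]))
i=cv2.imread('pics/w12.png')[20:230,190:470];cv2.imwrite('pics/w12c.png',cv2.resize(i,None,fx=2.8,fy=2.8))"
```

```text
(array([509.5, 132.1,   5.4]), np.float64(37.6))
(array([534.6, 106.6,   6.8]), np.float64(70.6))
(array([534.9,  93.8,   3.6]), np.float64(108.6))
[np.float64(328.45644066911194), np.float64(130.88746511143012)]
```

View pics/w12c.png

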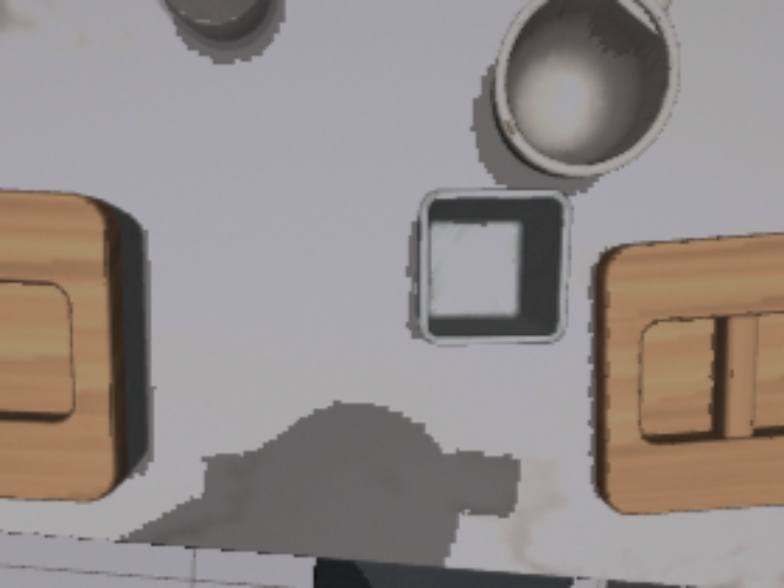

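```bash
python3 -c "
from h import *
print(px2w('w12',366.4,115,67))
r,q=fit('w12',535,94,3.6,67,[47.5,42.5],6,8);print(r,q)
t=loc(*r,0,22.5);print(t);plan(*t,110,r[2])"
```

```text
[535.59854378  91.37739439  67.        ]
[534.9  93.9   3.6] 108.6
[533.5 116.4]
units [2.7  0.53 4.96] spin 1.1
```

```bash
python3 -m crank '.54 .11 .8 0 24; .54 .11 .8 0 24; .54 .11 .8 0 24; .54 .11 .8 0 24; .54 .12 .8 0 24; 0 0 .96 1 24; 0 0 0 0 24; 0 0 0 0 24'
python3 -c "
from h import *
plan(533.8,115.2,69,3.6)"
```

```text
t: 32.05
position: [534.2, 116.2, 111.2]
eef_rot: [-180.0, -0.1, 3.8]
force: [0.5, -0.2, 0.0]
gripper_width: 24.3
units [-0.02  0.04  1.69] spin 0.2
```

```bash
python3 -m crank '0 .04 .85 0 24; 0 0 .84 0 24; 0 0 0 0 24; 0 0 0 0 24; 0 0 0 0 0; 0 0 0 0 0; 0 0 0 0 0; 0 0 0 0 0; 0 0 0 0 0'
python3 -m crank '0 0 -.5 0 0; 0 0 -1 0 0; 0 0 -1 0 0; 0 0 -1 0 0; 0 0 -1 0 0; 0 0 -1 0 0; 0 0 0 0 0; 0 0 0 0 0'
python3 -c "
from h import *
shot('wrist','w13')
r=loc(398.6,-362.7,-7.2,0,21.5);print(r);plan(*r,180,-7.2)
"
```

```text
t: 33.17
position: [534.6, 115.3, 69.4]
eef_rot: [-180.0, -0.1, 3.9]
force: [-0.3, -0.2, 6.2]
gripper_width: 1.9
t: 34.17
position: [533.1, 115.1, 204.9]
eef_rot: [-180.0, 0.1, 3.8]
force: [-0.5, -1.4, -0.0]
gripper_width: 1.4
[ 401.3 -341.4]
units [-6.47 17.86  0.98] spin 11.0
```

```bash
python3 -c "
from h import *
c=loc(533.1,115.1,3.8,0,-22.5);print(c)
a=cv2.cvtColor(cv2.imread('pics/w13.png'),cv2.COLOR_BGR2GRAY)
print(fit('w13',*c,3.8,203,[47.5,42.5],6,6), np.array(w2px('w13',[*c,203])))
print(fit('w13',535,92.5,3.8,67,[47.5,42.5],6,6))
for l in ((24,-24),(-24,-24),(24,24),(0,-46)): p=loc(*c,3.8,*l);print(l,np.round(w2px('w13',[*p,203])))
u,v=map(int,w2px('w13',[*loc(*c,3.8,18,0),203]));print(a[v-12:v+12:3,u-30:u+110:6])
"
```

```text
[534.6  92.6]
(array([534. ,  93. ,   4.9]), np.float64(74.3)) [373.54288089 269.46625387]
(array([534.6,  92.6,   2.3]), np.float64(48.1))
(24, -24) [432. 219.]
(-24, -24) [422. 316.]
(24, 24) [320. 219.]
(0, -46) [476. 270.]
[[ 52  56  50  54  63  63  63  66  67  68  69  71  66 141 141 126 119 130
  131 126 124 123  42  76]
 [ 81  85  82  85  89 148 148 155 155 160 160 160 147 101 135  74 120 131
  125 126 124 127  38 100]
 [ 94  91  90  93  90 151 152 150 151 149 143 141 140 136 126  68 119 130
  133 132 132 130  41 107]
 [ 94  94  94  96  93  96  88  53  54  54  56  55  52 139 129  70 119 130
  126 129 131 132  43 113]
 [ 93  94  95  94  96 100  86  52  53  57  57  57  55 144 124 114 118 130
  129 128 128 126  41 101]
 [ 93  97  97  93  96  95  86  53  53  55  55  56  57 148 131  61 118 130
  125 128 103  48  42 119]
 [ 96  95  94  93  97  95  85  52  53  53  57  58  56 155  99  48 118 129
   45  45  45  43  44 132]
 [ 97  96  94  95  97  97  82  51  52  53  54  55  57 158  45  43 118 129
   46  43  54  78 119 131]]
```

```bash
python3 -m crank '0 0 0 5.5 0; 0 0 0 5.5 0; -.15 1 0 0 0; -.15 1 0 0 0; -.15 1 0 0 0; -.15 1 0 0 0; -.15 1 0 0 0; -.15 1 0 0 0; -.15 1 0 0 0; -.15 1 0 0 0; -.15 1 0 0 0; -.15 1 0 0 0'
python3 -m crank '-.15 1 0 0 0; -.15 1 0 0 0; -.15 1 0 0 0; -.15 1 0 0 0; -.15 1 0 0 0; -.15 1 0 0 0; -.15 1 0 0 0; -.15 1 0 0 0; -.15 .78 0 0 0; 0 0 0 0 0; 0 0 0 0 0'
python3 -c "
from h import *
plan(401.8,-341.4,103,-7.2)
"
```

```text
t: 35.72
position: [463.8, -130.1, 205.4]
eef_rot: [180.0, 0.0, -7.2]
force: [0.1, -0.6, -0.8]
gripper_width: 1.5
t: 37.1
position: [403.5, -341.8, 205.4]
eef_rot: [-180.0, 0.0, -7.2]
force: [0.6, 0.6, -0.4]
gripper_width: 1.3
units [-0.07 -0.01  4.1 ] spin -0.0
```

```bash
python3 -m crank '-.07 0 .6 0 0; 0 0 .7 0 0; 0 0 .7 0 0; 0 0 .65 0 0; 0 0 0 0 0; 0 0 0 0 0'
python3 -m crank '0 0 .5 0 0; 0 0 .5 0 0; 0 0 .4 0 0; 0 0 0 0 0; 0 0 0 0 0'
python3 -c "
from h import *
plan(401.8,-341.4,103,-7.2)
"
```

```text
t: 37.85
position: [403.0, -341.3, 139.5]
eef_rot: [180.0, -0.0, -7.1]
force: [-0.7, -0.7, 0.1]
gripper_width: 1.3
t: 38.48
position: [402.9, -341.7, 104.4]
eef_rot: [180.0, -0.0, -7.2]
force: [-0.3, -0.2, -0.7]
gripper_width: 1.5
units [-0.04 -0.01  0.06] spin 0.0
```

```bash
python3 -m crank '0 0 0 0 24; 0 0 0 0 24; 0 0 0 0 24; 0 0 -.5 0 24; -.55 .17 -1 0 24; -.55 .17 -1 0 24; -.55 .17 -1 0 24; -.55 .17 -1 0 24; -.2 0 -1 0 24; 0 0 -1 0 24; 0 0 0 0 24; 0 0 0 0 24'
python3 -c "
from h import *
shot('wrist','w14')
print(fit('w14',399,-358,-7,86,[103,98.5]))
for n,s in(('b',76),('c',62),('d',48)): print(n,fit('w14',399,-362,-7,76,[s-1,s-5.5],8,6))
u,v=map(int,w2px('w14',[399,-358,86]));print(u-75,v-75)
cv2.imwrite('pics/w14c.png',cv2.resize(cv2.imread('pics/w14.png')[v-75:v+75,u-75:u+75],None,fx=4,fy=4,interpolation=cv2.INTER_CUBIC))"
```

```text
t: 39.98
position: [340.7, -350.5, 266.6]
eef_rot: [-180.0, 0.0, -7.2]
force: [0.7, -0.9, 0.2]
gripper_width: 23.7
(array([ 399.5, -357.7,   -7.5]), np.float64(107.1))
b (array([ 400.1, -355.7,   -7.2]), np.float64(143.2))
c (array([ 398.5, -361.8,   -7. ]), np.float64(149.4))
d (array([ 397.6, -358.7,   -7.4]), np.float64(149.4))
248 49
```

```bash
python3 -c "
from h import *
for y in(-362.5,-360,-357.5,-355.5): print('b',fit('w14',399.3,y,-7,76,[75,70.5],1,2))
for z in (70,76,80,85,90,100): print(z,fit('w14',398,-359,-7,z,[47,42.5],5,4), fit('w14',398,-361,-7,z,[61,56.5],5,4))
# intensity profile along y through centre row
g=cv2.cvtColor(cv2.imread('pics/w14.png'),cv2.COLOR_BGR2GRAY)
for x in(398,):
  ys=np.arange(-300,-416,-1.); u,v=proj('w14',np.array([loc(399,-358,-7.3,0,y+358) .tolist()+[76] for y in ys])); print(cv2.remap(g,u.astype(np.float32)[None],v.astype(np.float32)[None],1)[0].tolist())
"
```

```text
b (array([ 399.3, -362.2,   -7.1]), np.float64(138.7))
b (array([ 399.3, -362.3,   -7. ]), np.float64(138.7))
b (array([ 400.1, -355.6,   -7.1]), np.float64(143.2))
b (array([ 400.1, -355.6,   -7.3]), np.float64(143.2))
70 (array([ 397.8, -358.5,   -6.6]), np.float64(148.2)) (array([ 397.8, -363.1,   -7.2]), np.float64(143.5))
76 (array([ 397.6, -358.7,   -7.4]), np.float64(149.4)) (array([ 398.5, -361.8,   -7. ]), np.float64(149.4))
80 (array([ 397.4, -358.9,   -7.6]), np.float64(148.9)) (array([ 398.8, -361.8,   -7.2]), np.float64(147.2))
85 (array([ 397.8, -357.5,   -6.3]), np.float64(142.6)) (array([ 397.1, -361. ,   -7.2]), np.float64(140.1))
90 (array([ 396.6, -357.5,   -7.2]), np.float64(146.0)) (array([ 397. , -363.1,   -6.8]), np.float64(142.5))
100 (array([ 397.3, -356.5,   -6.6]), np.float64(144.8)) (array([ 395.7, -365.3,   -7.2]), np.float64(144.2))
[207, 207, 201, 176, 200, 192, 90, 65, 66, 65, 64, 64, 65, 65, 64, 64, 64, 63, 69, 102, 158, 188, 198, 205, 195, 194, 160, 87, 64, 66, 66, 98, 180, 194, 87, 104, 194, 188, 71, 65, 64, 64, 67, 78, 128, 171, 185, 201, 204, 206, 208, 208, 207, 207, 207, 207, 208, 208, 207, 207, 207, 207, 207, 207, 207, 207, 207, 206, 206, 206, 205, 206, 199, 150, 100, 67, 67, 68, 67, 68, 112, 206, 182, 67, 67, 68, 67, 68, 68, 75, 130, 199, 170, 98, 67, 66, 85, 158, 199, 135, 76, 64, 65, 68, 68, 68, 68, 99, 184, 195, 161, 201, 207, 207, 207, 207]
```

```bash
python3 -m crank '0 0 0 -7.2 32; .33 -1 .1 0 32; .33 -1 .1 0 32; .33 -1 .1 0 32; .33 -1 .1 0 32; .33 -1 .1 0 32; .33 -1 .1 0 32; .33 -1 .1 0 32; .33 -1 .1 0 32; .33 -1 .1 0 32; .33 -1 .1 0 32; .33 -1 .1 0 32'
python3 -m crank '.35 -1 .15 0 32; .35 -1 .15 0 32; 0 -.6 .15 0 32; 0 0 0 -8 32; 0 0 0 0 32; 0 0 0 0 32'
python3 -c "
from h import *
shot('wrist','w15');
for s in ([104],[103,104],[102]): print(fit('w15',504,-16,8,23,s,12,4))
print(fit('w15',504,-16,8,23,[104],25,10))
im=cv2.imread('pics/w15.png');h=cv2.cvtColor(im,cv2.COLOR_BGR2HSV);m=cv2.inRange(h,(5,60,60),(25,255,255))
n,l,st,ce=cv2.connectedComponentsWithStats(m)
for k in range(1,n):
  if st[k,4]>800: print(st[k],ce[k].round(1),px2w('w15',*ce[k],23).round(1))
"
```

```text
t: 41.52
position: [431.4, -75.0, 238.2]
eef_rot: [180.0, 0.1, 0.0]
force: [-0.5, -0.1, 0.2]
gripper_width: 32.1
t: 42.28
position: [448.8, -11.1, 227.8]
eef_rot: [180.0, 0.0, 7.9]
force: [-0.9, -0.4, -1.0]
gripper_width: 32.0
(array([504. , -12.7,   8.6]), np.float64(118.4))
(array([504. , -12.6,   8.7]), np.float64(107.5))
(array([505.1, -13.8,   9. ]), np.float64(81.5))
(array([504. , -12.7,   8.6]), np.float64(118.4))
[   0   33   88  127 8983] [40.7 97.6] [493.9 279.4  23. ]
[ 548   73   92  125 8543] [599.4 137.7] [ 532.7 -286.    23. ]
[  281    74   104   105 10144] [332.4 125.8] [506.8 -12.2  23. ]
```

```bash
python3 -c "
from h import *
plan(504,-12.7,80,8.6)"
```

```text
units [2.17 0.37 5.92] spin -0.7
```

```bash
python3 -m crank '.36 .06 .98 -.7 32; .36 .06 .98 0 32; .36 .06 .98 0 32; .36 .06 .98 0 32; .36 .06 .98 0 32; .36 .06 .98 0 32; 0 0 0 0 32; 0 0 0 0 32'
python3 -c "
from h import *
plan(504,-12.7,25,8.6)"
```

```text
t: 43.32
position: [504.1, -11.8, 81.8]
eef_rot: [180.0, -0.0, 8.7]
force: [0.8, -0.5, 0.7]
gripper_width: 32.0
units [-0.01  0.04  2.27] spin 0.1
```

```bash
python3 -m crank '0 .04 .75 0 32; 0 0 .75 0 32; 0 0 .72 0 32; 0 0 0 0 32; 0 0 0 0 32; 0 0 0 0 0; 0 0 0 0 0; 0 0 0 0 0; 0 0 0 0 0; 0 0 0 0 0' 60
python3 -m crank '0 0 -.5 0 0; 0 0 -1 0 0; 0 0 -1 0 0; 0 0 -1 0 0; 0 0 -1 0 0; 0 0 -1 0 0; 0 0 0 0 0; 0 0 0 0 0'
python3 -c "
from h import *
shot('wrist','w16'); p=monitor.get_obs()['position'];print(p)
print(fit('w16',p[0],p[1],8.6,p[2]-3,[104],6,4))
print(fit('w15',504,-13,8.6,23,[104],2,2))"
```

```text
t: 44.58
position: [504.7, -12.5, 26.9]
eef_rot: [-180.0, -0.1, 8.7]
force: [-1.3, 0.4, 6.2]
gripper_width: 9.9
t: 45.58
position: [503.3, -12.8, 162.6]
eef_rot: [-180.0, 0.1, 8.7]
force: [0.6, 0.4, -1.2]
gripper_width: 10.1
[503.15562765 -12.80584535 162.16940292]
(array([502.3, -11.6,   8.7]), np.float64(62.3))
(array([503.9, -12.7,   8.6]), np.float64(118.3))
```

```bash
python3 -m crank '0 0 0 8.15 0; 0 0 0 8.15 0; -.16 1 0 0 0; -.16 1 0 0 0; -.16 1 0 0 0; -.16 1 0 0 0; -.16 1 0 0 0; -.16 1 0 0 0; -.16 1 0 0 0; -.16 1 0 0 0; -.16 1 0 0 0; -.16 1 0 0 0'
python3 -m crank '-.16 1 0 0 0; -.16 1 0 0 0; -.16 1 0 0 0; -.16 1 0 0 0; 0 .2 0 0 0; 0 0 0 0 0; 0 0 0 0 0'
python3 -c "
from h import *
plan(400,-357.6,120,-7.6)"
```

```text
t: 47.12
position: [430.4, -255.8, 161.8]
eef_rot: [-180.0, 0.2, -7.6]
force: [-0.1, 0.0, -1.9]
gripper_width: 10.3
t: 48.0
position: [401.8, -356.5, 162.7]
eef_rot: [-180.0, 0.0, -7.5]
force: [0.4, -0.0, -0.4]
gripper_width: 10.1
units [-0.07  0.05  1.71] spin 0.1
```

```bash
python3 -m crank '-.07 .05 .6 0 0; 0 0 .6 0 0; 0 0 .5 0 0; 0 0 0 0 0; 0 0 0 0 0'
python3 -m crank '0 0 .2 0 0; 0 0 .15 0 0; 0 0 0 0 0; 0 0 0 0 0'
python3 -c "
from h import *
plan(400,-357.6,108,-7.6)"
```

```text
t: 48.62
position: [400.1, -358.4, 120.7]
eef_rot: [180.0, -0.0, -7.6]
force: [0.4, -0.0, -1.1]
gripper_width: 9.6
t: 49.12
position: [399.9, -358.2, 111.9]
eef_rot: [180.0, -0.0, -7.6]
force: [0.9, 0.2, -1.4]
gripper_width: 10.2
units [ 0.   -0.03  0.16] spin 0.0
```

```bash
python3 -m crank '0 0 .13 0 0; 0 0 0 0 0; 0 0 0 0 0'
python3 -m crank '0 0 0 0 32; 0 0 0 0 32; 0 0 0 0 32; 0 0 -.5 0 32; 0 0 -1 0 32; -.3 0 -1 0 32; -.5 0 -1 0 32; -.5 0 -1 0 32; -.5 0 -1 0 32; -.5 0 -.5 0 32; 0 0 0 0 32; 0 0 0 0 32'
python3 -c "
from h import *
shot('wrist','w17')
print(fit('w17',400,-358,-7.6,104,[104],6,4),fit('w17',400,-358,-7.6,109,[104],6,4),fit('w17',400,-358,-7.6,104,[103],6,4))"
```

```text
t: 49.5
position: [399.9, -358.2, 108.5]
eef_rot: [180.0, 0.0, -7.6]
force: [0.5, 0.4, -1.0]
gripper_width: 10.1
t: 51.0
position: [342.6, -350.3, 257.8]
eef_rot: [-180.0, 0.1, -7.6]
force: [-0.3, -0.1, -0.2]
gripper_width: 32.0
(array([ 398.7, -358.1,   -7.6]), np.float64(127.1)) (array([ 398.7, -357.6,   -7.6]), np.float64(83.6)) (array([ 399.2, -358.3,   -7.6]), np.float64(118.7))
```

```bash
python3 -m crank '.99 -.74 0 0 32; .99 -.74 0 0 32; .99 -.74 0 0 32; .99 -.74 0 0 32; .99 -.74 0 0 32; 0 0 0 -6.6 32; 0 0 0 0 32; 0 0 0 0 32'
python3 -c "
from h import *
shot('wrist','w18')
for z in (54,58,62): print(z,fit('w18',532,-276,-1,z,[104],12,4),fit('w18',532,-276,-1,z,[103],12,4))
print(px2w('w18',0,0,0))
plan(532,-276,115,-1)"
```

```text
t: 52.05
position: [477.5, -275.3, 257.9]
eef_rot: [-180.0, 0.1, -1.1]
force: [0.0, -0.1, -0.5]
gripper_width: 31.8
54 (array([ 5.331e+02, -2.744e+02, -2.000e-01]), np.float64(88.7)) (array([ 533.9, -275.9,   -1. ]), np.float64(81.5))
58 (array([ 532.8, -274.7,   -0.7]), np.float64(109.1)) (array([ 5.331e+02, -2.746e+02, -2.000e-01]), np.float64(93.9))
62 (array([ 532.4, -274.7,   -1.1]), np.float64(98.0)) (array([ 532.9, -274.7,   -0.9]), np.float64(110.5))
[670.32259275  67.18617045   0.        ]
units [ 2.18 -0.01  5.72] spin -0.1
```

```bash
python3 -m crank '.37 -.01 .95 0 32; .37 0 .95 0 32; .37 0 .95 0 32; .37 0 .95 0 32; .37 0 .95 0 32; .36 0 .95 0 32; 0 0 0 0 32; 0 0 0 0 32'
python3 -c "
from h import *
plan(532.7,-274.7,61.5,-.7)"
```

```text
t: 53.1
position: [533.1, -276.3, 117.0]
eef_rot: [180.0, -0.1, -1.0]
force: [-0.1, -0.2, -0.1]
gripper_width: 31.9
units [-0.02 -0.06  2.22] spin -0.3
```

```bash
python3 -m crank '0 -.06 .74 -.3 32; 0 0 .74 0 32; 0 0 .74 0 32; 0 0 0 0 32; 0 0 0 0 32; 0 0 0 0 0; 0 0 0 0 0; 0 0 0 0 0; 0 0 0 0 0; 0 0 0 0 0' 100
python3 -m crank '0 0 -.3 0 0; 0 0 -.8 0 0; 0 0 -1 0 0; 0 0 -1 0 0; 0 0 -1 0 0; 0 0 -1 0 0; 0 0 -.6 0 0; 0 0 0 0 0; 0 0 0 0 0'
python3 -c "
from h import *
shot('wrist','w19'); p=monitor.get_obs()['position']
print(fit('w19',p[0],p[1],-.7,p[2]-3.5,[104],6,4))
plan(398.8,-358.1,p[2],-7.6)"
```

```text
t: 54.35
position: [533.7, -274.7, 62.2]
eef_rot: [179.9, -0.1, -0.6]
force: [-0.7, 0.8, 5.6]
gripper_width: 8.8
t: 55.48
position: [532.1, -274.0, 201.5]
eef_rot: [-179.9, 0.2, -0.7]
force: [-0.5, 1.2, -4.4]
gripper_width: 8.9
(array([ 5.313e+02, -2.755e+02, -5.000e-01]), np.float64(58.8))
units [-5.29  3.43 -0.  ] spin 6.9
```

```bash
python3 -m crank '0 0 0 6.9 0; -.8 .67 0 0 0; -.8 .67 0 0 0; -.8 .67 0 0 0; -.8 .67 0 0 0; -.8 .67 0 0 0; -.8 .67 0 0 0; 0 0 0 0 0; 0 0 0 0 0; 0 0 0 0 0'
python3 -c "
from h import *
plan(399.7,-358.1,167,-7.6)"
```

```text
t: 56.78
position: [401.0, -358.2, 203.2]
eef_rot: [180.0, -0.0, -7.6]
force: [-0.2, 0.1, -4.3]
gripper_width: 8.8
units [-0.05  0.    1.45] spin 0.0
```

```bash
python3 -m crank '-.05 0 .5 0 0; 0 0 .5 0 0; 0 0 .3 0 0; 0 0 .1 0 0; 0 0 .05 0 0; 0 0 0 0 0; 0 0 0 0 0'
python3 -m crank '0 0 .03 0 0; 0 0 0 0 0; 0 0 0 0 0'
```

```text
t: 57.65
position: [399.7, -358.2, 167.2]
eef_rot: [180.0, -0.0, -7.6]
force: [0.2, -0.6, -4.2]
gripper_width: 8.8
t: 58.02
position: [399.6, -358.1, 166.3]
eef_rot: [180.0, -0.0, -7.6]
force: [-0.3, 0.1, -3.6]
gripper_width: 8.6
```

Just at contact; release, rise, check, and move on to the left full box.

```bash
python3 -m crank '0 0 .02 0 0; 0 0 0 0 0; 0 0 0 0 32; 0 0 0 0 32; 0 0 0 0 32; 0 0 -.5 0 32; 0 0 -1 0 32; -.4 0 -1 0 32; -.6 0 -1 0 32; -.6 0 -1 0 32; -.6 0 -.5 0 32; 0 0 0 0 32'
python3 -m crank '0 0 0 0 32; 0 0 0 0 32'
python3 -c "
from h import *
shot('wrist','w20');
for z in (158,162,166): print(z,fit('w20',399,-358,-7.6,z,[104],7,5))"
```

```text
t: 59.52
position: [344.6, -350.8, 291.8]
eef_rot: [180.0, -0.2, -7.6]
force: [-0.5, 0.1, -0.8]
gripper_width: 32.4
t: 59.78
position: [345.1, -350.7, 289.5]
eef_rot: [-180.0, 0.1, -7.6]
force: [0.8, 0.2, -0.5]
gripper_width: 31.9
158 (array([ 399. , -358.8,   -7.6]), np.float64(116.7))
162 (array([ 398.9, -358.2,   -7.2]), np.float64(125.6))
166 (array([ 398.2, -357.3,   -7.1]), np.float64(86.9))
```

```bash
python3 -m crank '0 0 0 -7.6 32; .2 -1 0 0 32; .2 -1 0 0 32; .2 -1 0 0 32; .2 -1 0 0 32; .2 -1 0 0 32; .2 -1 0 0 32; .2 -1 0 0 32; .2 -1 0 0 32; .2 -1 0 0 32; .2 -1 0 0 32; .2 -1 0 0 32'
python3 -m crank '.12 -1 .1 0 32; .12 -1 .1 0 32; .12 -1 .1 0 32; .12 -1 .1 0 32; .12 -1 .1 0 32; .12 -1 .1 0 32; .12 -1 .1 0 32; .12 -1 .1 0 32; .12 -1 .1 0 32; .12 -1 .1 0 32; .12 -1 .1 0 32; .12 -1 .1 0 32'
python3 -m crank '.1 -.8 .3 -1 32; 0 -.8 0 -1 32; 0 0 0 0 32; 0 0 0 0 32'
python3 -c "
from h import *
shot('wrist','w21')
for z in (54,58,62): print(z,fit('w21',494,267,2,z,[104],12,4))
r,q=fit('w21',494,267,2,58,[104],30,6);print(r,q)
plan(*r[:2],115,r[2])"
```

```text
t: 61.32
position: [400.1, -74.8, 290.1]
eef_rot: [180.0, 0.1, 0.0]
force: [0.5, 0.8, -0.8]
gripper_width: 32.5
t: 62.82
position: [436.0, 225.6, 260.1]
eef_rot: [180.0, 0.0, 0.0]
force: [0.5, -0.2, 0.4]
gripper_width: 31.9
t: 63.32
position: [437.8, 264.1, 253.1]
eef_rot: [180.0, 0.0, 2.0]
force: [0.3, -0.2, 0.1]
gripper_width: 32.5
54 (array([495., 268.,   2.]), np.float64(90.4))
58 (array([494.5, 268.1,   2.1]), np.float64(111.6))
62 (array([494., 268.,   2.]), np.float64(102.4))
[494.5 268.1   2.1] 111.6
units [ 2.27 -0.09  5.53] spin -0.1
```

```bash
python3 -m crank '.38 -.015 .92 0 32; .38 -.015 .92 0 32; .38 -.015 .92 0 32; .38 -.015 .92 0 32; .38 -.015 .92 0 32; .37 -.015 .92 0 32; 0 0 0 0 32; 0 0 0 0 32'
python3 -c "
from h import *
plan(494.5,268.1,62,2.1)"
```

```text
t: 64.38
position: [494.9, 268.4, 116.1]
eef_rot: [-180.0, -0.1, 2.0]
force: [-0.5, -0.1, 1.2]
gripper_width: 32.1
units [-0.02  0.01  2.16] spin -0.1
```

```bash
python3 -m crank '-.02 0 .72 0 32; 0 0 .72 0 32; 0 0 .72 0 32; 0 0 0 0 32; 0 0 0 0 32; 0 0 0 0 0; 0 0 0 0 0; 0 0 0 0 0; 0 0 0 0 0; 0 0 0 0 0' 100
python3 -m crank '0 0 -.3 0 0; 0 0 -.8 0 0; 0 0 -1 0 0; 0 0 -1 0 0; 0 0 -1 0 0; 0 0 -1 0 0; 0 0 -1 0 0; 0 0 -1 0 0; 0 0 -.6 0 0; 0 0 -.2 0 0; 0 0 0 0 0; 0 0 0 0 0'
python3 -c "
from h import *
shot('wrist','w22'); p=monitor.get_obs()['position']
print(p,fit('w22',p[0],p[1],2,p[2]-4,[104],6,4))"
```

```text
t: 65.62
position: [494.6, 268.9, 62.6]
eef_rot: [-179.9, -0.1, 2.1]
force: [-2.3, -0.2, 6.4]
gripper_width: 8.6
t: 67.12
position: [493.6, 268.1, 257.3]
eef_rot: [179.9, 0.1, 2.0]
force: [1.2, -0.3, -4.8]
gripper_width: 8.9
[493.66307415 268.18515384 257.40338281] (array([493.1, 269.4,   2. ]), np.float64(58.8))
```

```bash
python3 -m crank '0 0 0 9.4 0; 0 .5 0 0 0; 0 .9 0 0 0; 0 1 0 0 0; 0 1 0 0 0; 0 1 0 0 0; 0 1 0 0 0; 0 1 0 0 0; 0 1 0 0 0; 0 1 0 0 0; 0 1 0 0 0; 0 1 0 0 0'
python3 -m crank '0 1 0 0 0; 0 1 0 0 0; 0 1 0 0 0; 0 1 0 0 0; 0 1 0 0 0; 0 1 0 0 0; 0 1 0 0 0; 0 1 0 0 0; -.1 1 0 0 0; -.1 1 0 0 0; -.1 1 0 0 0; -.1 1 0 0 0'
python3 -m crank '-.1 1 0 0 0; 0 .8 0 0 0; 0 .5 0 0 0; 0 0 0 0 0; 0 0 0 0 0; 0 0 0 0 0'
python3 -c "
from h import *
plan(399.2,-358.3,225.5,-7.4)"
```

```text
t: 68.68
position: [460.0, 8.8, 258.8]
eef_rot: [-180.0, -0.0, -7.4]
force: [1.0, 0.5, -4.7]
gripper_width: 9.1
t: 70.18
position: [411.0, -287.0, 258.8]
eef_rot: [180.0, -0.0, -7.4]
force: [0.4, -0.4, -3.8]
gripper_width: 8.7
t: 70.92
position: [402.4, -341.7, 258.7]
eef_rot: [-180.0, -0.0, -7.3]
force: [1.2, 0.0, -3.2]
gripper_width: 8.7
units [-0.04  0.67  1.33] spin 0.1
```

```bash
python3 -m crank '-.04 .35 0 0 0; 0 .32 0 0 0; 0 0 .5 0 0; 0 0 .4 0 0; 0 0 .3 0 0; 0 0 .1 0 0; 0 0 0 0 0; 0 0 0 0 0'
python3 -c "
from h import *
plan(399.2,-358.3,224.6,-7.4)"
```

```text
t: 71.92
position: [399.5, -358.9, 226.5]
eef_rot: [180.0, -0.0, -7.4]
force: [-0.2, -0.6, -3.1]
gripper_width: 8.9
units [-0.01 -0.02  0.08] spin 0.0
```

```bash
python3 -m crank '-.01 -.02 .05 0 0; 0 0 .03 0 0; 0 0 0 0 0; 0 0 0 0 0'
python3 -m crank '0 0 0 0 32; 0 0 0 0 32; 0 0 0 0 32; 0 0 -.5 0 32; 0 0 -1 0 32; -.4 0 -1 0 32; -.6 0 -1 0 32; -.6 0 -1 0 32; -.6 0 -.5 0 32; 0 0 0 0 32; 0 0 0 0 32; 0 0 0 0 32'
python3 -c "
from h import *
shot('wrist','w23')
for z in (216,220,224): print(z,fit('w23',399,-358,-7.6,z,[104],7,5))
shot('scene','s23');shot('top','t23')
a=cv2.resize(cv2.imread('pics/s23.png')[200:370,200:400],None,fx=2,fy=2);b=cv2.resize(cv2.imread('pics/t23.png')[140:260,270:470],None,fx=2,fy=2)
c=cv2.imread('pics/w23.png')[::2,::2]
o=np.zeros((560,800,3),np.uint8);o[:340,:400]=a;o[:240,400:800]=b;o[345:545,:320]=c;cv2.imwrite('pics/final.png',o)"
```

```text
t: 72.42
position: [399.1, -358.3, 224.7]
eef_rot: [180.0, -0.0, -7.4]
force: [-1.5, 1.3, 0.5]
gripper_width: 8.7
t: 73.92
position: [344.6, -351.1, 347.9]
eef_rot: [-179.9, 0.1, -7.4]
force: [0.6, -0.5, -0.1]
gripper_width: 32.1
216 (array([ 398.6, -359. ,   -7.3]), np.float64(116.7))
220 (array([ 398.8, -358.5,   -7.4]), np.float64(121.3))
224 (array([ 398.2, -357.6,   -7.4]), np.float64(92.5))
```

View pics/final.png

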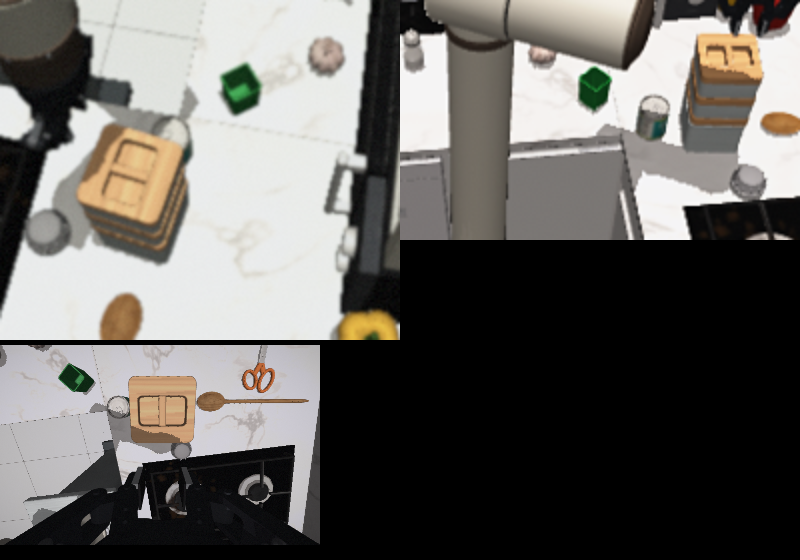

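The column stands square in all three views, the bystanders in view are upright, and the gripper is clear of everything.

```bash
python3 -c "
from h import *
print(hand_in())"
```

```text
the job is handed in; nothing more can be done
None
```

The column is built and handed in at about t = 74 s of the 210 s allowed. Tubs b, c and d are nested in the big box (tub_a was absent), the lid is seated, and both full boxes are stacked on top. Tub_d had been knocked about 3–4 cm before I reached it, so I measured it again and picked it from its new place.

**Last checks:**
- **Tubs:** with the last tub in, all three rims fitted best at a height of 76 mm, meaning flat at the bottom, and within about 5 mm of the big box's middle.
- **Lid:** it fitted at (398.7, −358.1) mm with its top at 104 mm, so seated, within about 1 mm of the box's middle and at the same turn.
- **Full boxes:** they fitted at (398.9, −358.2) mm with the top at 162 mm and (398.8, −358.5) mm with the top at 220 mm. They sit within 1 mm and 0.5° of the lid and each other.
- **Gripper:** it was clear of everything at hand-in, and the wrist force was near zero.

**What disagreed or was not checked:**
- One image fit put tub_b about 6 mm off, locked onto the wrong edge; a second fit at −362.2 mm matched the earlier measurement.
- Two readings of the knocked tub_d differed by 2.5 mm, which did not affect the grasp.
- The last picture did not show the jam jar, and the espresso cup was out of view too. I never lowered the arm close to the jar. Tub_d was picked up close beside the cup, and I did not re-measure the cup or any other bystander afterwards.

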